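# Line up the wrench sockets by size on the socket rail

### The arm

A 6-joint arm with a two-finger parallel gripper is mounted at the origin on the work surface. World frame = base frame: x ahead of the robot, y to its left, z up, the work surface at z = 0. Lengths are in m, angles in rad, forces in N, time in s.
With the tool pointing down it reaches from about 0.25 to 0.725 m from the base axis. Payload 4 kg.
Tool frame: the origin (TCP) lies midway between the tips of the shut fingers; the grasp point (between the pads) lies 19 mm behind it; z points along the fingers, y is the line along which they close (so a half turn about z gives the same grasp; the last joint's range is limited). The gripper opens to 85 mm and grips with 20 to 120 N. Pads are 22 mm wide; open, the fingers measure 114 mm over their backs; the gripper's body (76 mm by 85 mm) begins 54 mm behind the grasp point. The pads swing forward as they close: fully open they stand 13 mm farther back than shut.
Start: joints at [-1.257, 0.241, 0.005, 1.335, 0, 1.571], TCP at [0.154, -0.476, 0.231] pointing down, gripper open.
Joint ranges: [-2.72, 2.72], [-1.05, 1.87], [-1.09, 1.28], [-1.99, 2.15], [-1.42, 1.44], [-3.14, 3.14]. Speed limits (rad/s): [2.79, 2.79, 3.14, 3.14, 3.14, 3.14].

### API

Orientations are given as a 3x3 rotation matrix whose columns are the frame's x, y, z axes.
In Python, from cell import arm gives the robot as it stands.
- The arm moves only by the tool jog_arm, never from a script. Its argument "increments" is one flat list of numbers, 7 for each row, row after row: the gripper command: -1 is shut, 1 is fully open, values between are in proportion, then the shift along the tool's x, y, z in mm, then the turn, a rotation vector about the tool's x, y, z in rad. A call has 1 to 20 rows; each row shifts and turns the commanded pose from where the row before left it, along the tool's axes as they then stand; what a row does not reach is not made up. A row lasts 1/10 s, in which the tool goes at most 50 mm and 8.59 degrees, less where a joint would pass 70% of its speed; a pose out of reach is approached as far as the arm can. A call with a gripper value outside its range is refused whole. The fingers move at their own pace and stop on an object; "squeeze" is the grip in N (left out, the last holds). Time passes only in rows, so rows that do not move let the fingers close. It gives the time, the measured TCP pose, the force, the opening and the grip force at its end, in the units of the state.
- arm.observe(): the state, without advancing time (a new reading comes with each control period).
- arm.grab_frame(name): name is "scene" or "side" or "wrist"; returns the picture (384x512x3 uint8, red, green, blue); there is no depth.
- arm.get_calibration(name): a dict with "fovy" (degrees; the focal length in pixels is half the picture's height over the tangent of half this angle, whatever the lens; pixels are square), "cx", "cy" (the principal point, pixels), "D" ([k1, k2, p1, p2, k3] as OpenCV has them; the pictures are not rectified), "world_from_camera" (4x4, takes a point from camera to world coordinates); the wrist camera has in their place "hand_eye" (4x4, takes a point from camera to tool coordinates, whose origin is the TCP and whose axes are the flange's). Camera axes: x right, y up, looking along -z (the intrinsics and any distortion apply to the point x, -y, -z); pixel columns grow to the right and rows downward; lengths in m; the calibration is good to about 2 mm. A picture is of the moment at which its call begins: read the wrist's pose just before it. get_calibration takes no time and is no camera call.
- arm.finish_job(): hands the job in; it is judged then, once.
The state is a dict: "t": time; "qpos": joint angles; "dq": joint speeds; "joint_efforts": joint torques, N m; "tool_pos": TCP position; "tool_rot": TCP orientation; "ft_force": force on the tool from outside, world axes, zero at the start; "moment": the same for the moment, N m; "opening": finger opening in m; "grip_force": force on a finger pad.
Only numpy, scipy, OpenCV 4.12 (cv2) and the standard library are available. Lean on these libraries where they do the work, as an engineer would, in place of code of your own. Each camera call takes 0.05 s, during which the arm holds its last target. There are 200 camera calls.

### The job

Line up the four loose steel sockets on the red socket rail, one standing upright in the middle of each white ring, from the narrowest next to the yellow end block to the widest next to the black one (go by diameter, not height). Do not tip a socket over, and leave the spray can, the bearing ring and the wrench where they are.

Things in the scene. Friction and masses are not known exactly. Their poses are not given: they have to be found in the camera images.
- socket_a: the narrowest wrench socket: a bright steel upright cylinder, 26 mm in diameter and 75 mm tall, with a dark hexagon on its top; loose, 0.1 to 0.7 kg. Origin at the centre of its underside, z up along its axis.
- socket_b: the second narrowest wrench socket: a bright steel upright cylinder, 34 mm in diameter and 52 mm tall, with a dark hexagon on its top; loose, 0.1 to 0.7 kg. Origin at the centre of its underside, z up along its axis.
- socket_c: the second widest wrench socket: a bright steel upright cylinder, 44 mm in diameter and 70 mm tall, with a dark hexagon on its top; loose, 0.1 to 0.7 kg. Origin at the centre of its underside, z up along its axis.
- socket_d: the widest wrench socket: a bright steel upright cylinder, 56 mm in diameter and 58 mm tall, with a dark hexagon on its top; loose, 0.1 to 0.7 kg. Origin at the centre of its underside, z up along its axis.
- rail: red socket rail, a fixed flat bar 80 x 410 mm and 12 mm thick lying on the bench. Origin at the centre of its underside; its y axis runs along the rail, x across it, z up. On its top are four white rings (68 mm outside) with a white centre dot, in one row on the centre line, at y = -120, -40, 40 and 120 mm. A block 22 mm high stands across each end: one yellow, one black.
- small_end: the yellow end block of the rail, 50 mm across the rail x 20 mm along it x 22 mm high, fixed on the rail's top at y = +185 or -185 mm of the rail (either end; it differs from start to start; the black block is at the other end). Origin at the centre of its underside. The row begins here: ring centres are 65, 145, 225 and 305 mm from it.
- spray_can: bystander: upright blue spray can, 66 mm in diameter, 180 mm tall; origin at the centre of its underside. Stands to the left of the work.
- bearing: bystander: brass-coloured bearing ring lying flat, 72 mm in diameter, 22 mm high; origin at the centre of its underside. Lies to the right of the work.
- wrench: bystander: steel wrench about 180 mm long, lying flat along its x axis, to the right of the rail.

How it is judged:
By the outcome, as a careful person would: the job done as asked, in the order asked, and still so for the second after the job is handed in, with the robot touching nothing.
It also fails if it takes over 88 s, if anything falls off the work surface, if the arm or the gripper's body presses on something with over 40 N, if the wrist force passes 120 N, or if a joint passes its speed limit or range.

## Working session

There is one attempt and no reset: what is moved stays moved. The work goes in short steps, Python scripts to look and compute and a tool call to move; the robot and the scene stay as the last step left them, time stands still between calls to the robot, and variables do not carry over. Pictures are saved under pics/ and viewed, at most 14 in all, crops included, and the job is handed in when it is done.

Besides the shell and the picture viewer there is one more tool, called after "Emit:" as name(argument=value, ...) on one line, values as JSON. jog_arm: Moves the arm, as the interface text tells. Its arguments: {"type":"object","properties":{"increments":{"type":"array"},"squeeze":{"type":"number"}},"required":["increments"]}

```bash
ls; mkdir -p pics; python3 - <<'E'
from cell import arm
import cv2,numpy as np
s=arm.observe();print(s)
for n in("scene","side"):
    f=arm.grab_frame(n);cv2.imwrite(f"pics/{n}0.png",cv2.resize(f[:,:,::-1],(800,600),interpolation=cv2.INTER_CUBIC))
    np.save(n+"0.npy",f)
for n in("scene","side","wrist"):print(n,arm.get_calibration(n))
E
```

```text
pics
{'t': 0.0, 'qpos': array([-1.25700619e+00,  2.41389940e-01,  3.71533257e-03,  1.33521904e+00,
        3.57419905e-05,  1.57081981e+00]), 'dq': array([-0.00036022, -0.0002154 ,  0.00104732, -0.00010221, -0.00077417,
       -0.0002415 ]), 'joint_efforts': array([-3.63636318e-04, -3.72318363e+01,  2.52407008e+01,  1.68534036e-02,
       -1.64360376e-04,  1.47897293e-05]), 'tool_pos': array([ 0.15414441, -0.4749691 ,  0.23042109]), 'tool_rot': array([[ 9.51177790e-01,  3.08642894e-01, -6.13374800e-04],
       [ 3.08643501e-01, -9.51175675e-01,  2.00594236e-03],
       [ 3.56926652e-05, -2.09732197e-03, -9.99997800e-01]]), 'ft_force': array([0.36331887, 0.03132443, 0.25856276]), 'moment': array([0.01765922, 0.03060428, 0.00203972]), 'grip_force': 0.0, 'opening': 0.08523736019727524}
scene {'fovy': 50.24961543907392, 'cx': 263.69039537370816, 'cy': 193.27527550121616, 'D': array([-0.02389099,  0.        ,  0.        ,  0.        ,  0.        ]), 'world_from_camera': array([[-5.56510416e-01, -6.42140978e-01,  5.27210700e-01,
         1.04562557e+00],
       [ 8.30840463e-01, -4.2971089
[... 468 characters left out ...]
     [-0.13486069, -0.71342951,  0.68762703,  0.79065073],
       [-0.01256192,  0.69514196,  0.71876272,  0.88773423],
       [ 0.        ,  0.        ,  0.        ,  1.        ]])}
wrist {'fovy': 69.99248864670746, 'cx': 256.8467747322047, 'cy': 190.46958436100235, 'D': array([-0.00301738,  0.        ,  0.        ,  0.        ,  0.        ]), 'hand_eye': array([[-5.42498128e-04,  9.44595254e-01,  3.28236976e-01,
         8.49083507e-02],
       [ 9.99999626e-01,  7.33637428e-04, -4.58487371e-04,
         3.20315820e-05],
       [-6.73891925e-04,  3.28236605e-01, -9.44595298e-01,
        -1.42810070e-01],
       [ 0.00000000e+00,  0.00000000e+00,  0.00000000e+00,
         1.00000000e+00]])}
```

View pics/scene0.png

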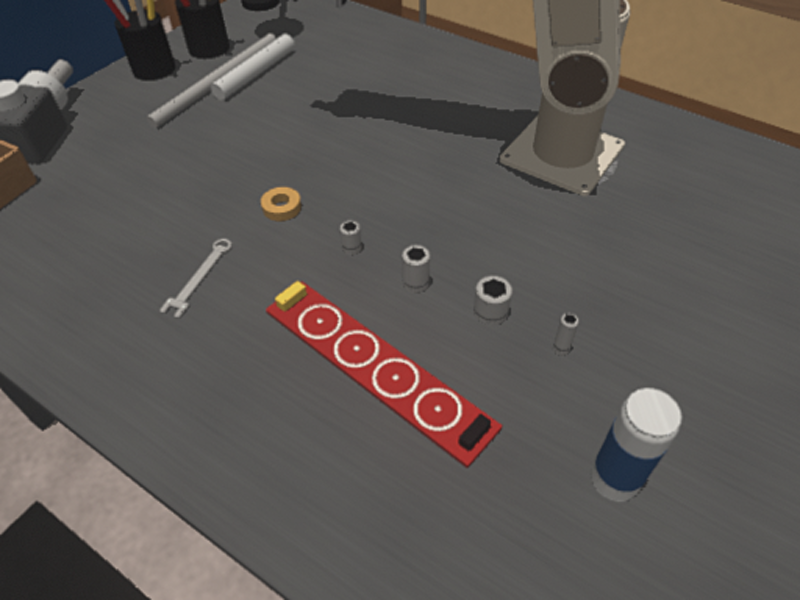

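View pics/side0.png

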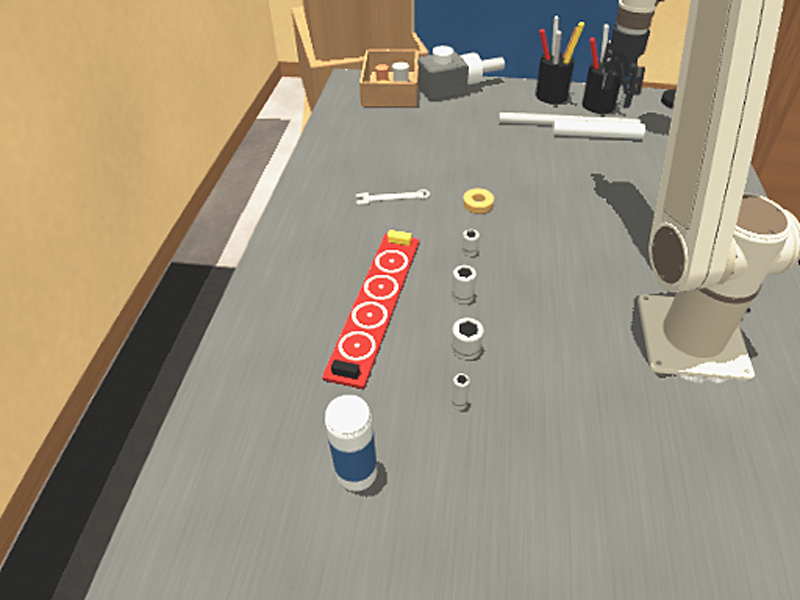

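Yellow end block at scene (290,295), black at (475,432). Top centres of the sockets in a row from the right: b (350,228), c (416,254), d (493,287), a (569,319). Next, enlarged crops.

```bash
python3 - <<'E'
import cv2,numpy as np
a=np.load("scene0.npy")[132:302,166:392,::-1];cv2.imwrite("pics/c1.png",cv2.resize(a,None,fx=3.5,fy=3.5,interpolation=cv2.INTER_CUBIC))
a=np.load("side0.npy")[140:270,200:320,::-1];cv2.imwrite("pics/c2.png",cv2.resize(a,None,fx=4.5,fy=4.5,interpolation=cv2.INTER_CUBIC))
E
```

```text
(no output)
```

View pics/c1.png

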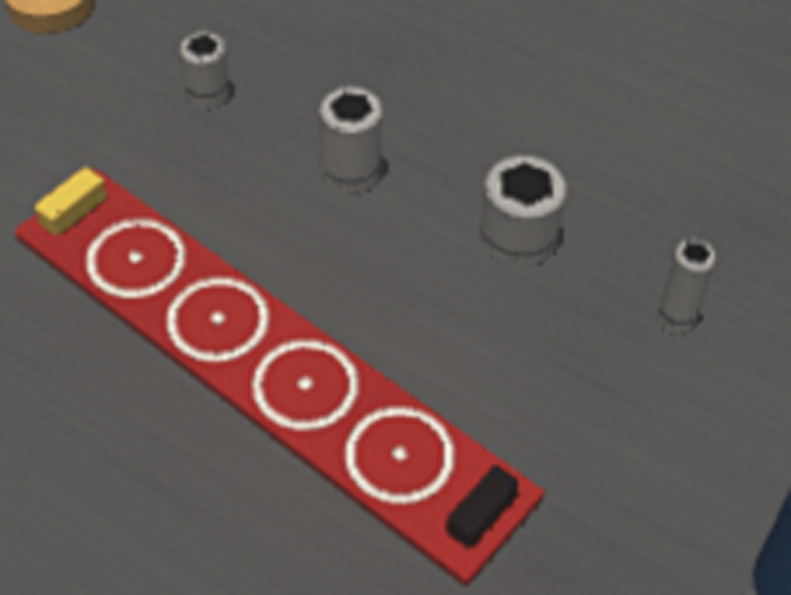

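View pics/c2.png

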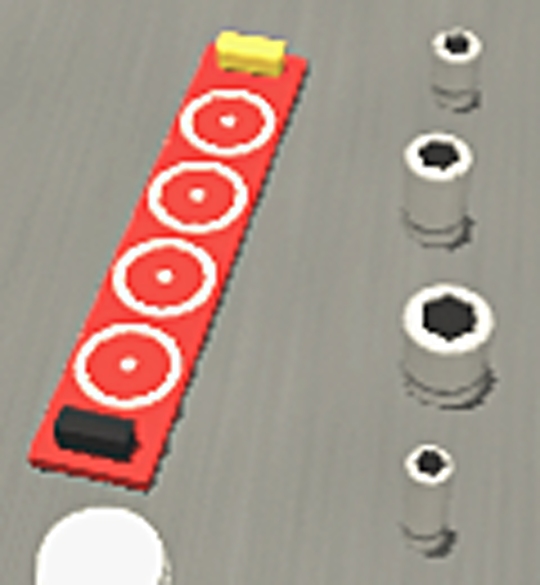

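Crop c1 tops: b(203,46), c(351,108), d(525,186), a(695,254), dots (135,257),(217,318),(305,383),(400,453); crop c2 tops: b(456,45), c(438,155), d(448,318), a(430,463), dots (228,121),(197,195),(164,276),(127,364).

```bash
cat > h.py <<'E'
from cell import arm
import cv2,numpy as np
def px(name,uv,z,T=None):
    """pixels -> world points on the planes z"""
    c=arm.get_calibration(name); f=192/np.tan(np.radians(c["fovy"])/2)
    K=np.array([[f,0,c["cx"]],[0,f,c["cy"]],[0,0,1.]])
    n=cv2.undistortPoints(np.array(uv,float).reshape(-1,1,2),K,c["D"])[:,0]
    T=c["world_from_camera"] if T is None else T
    d=np.c_[n[:,0],-n[:,1],-np.ones(len(n))]@T[:3,:3].T
    o=T[:3,3]; s=(np.broadcast_to(z,len(n))-o[2])/d[:,2]
    return (o+s[:,None]*d)[:,:2]
def crop(uv,k,x0,y0): return (np.array(uv,float)+.5)/k-.5+[x0,y0]
E
python3 - <<'E'
from h import *
np.set_printoptions(precision=4,suppress=True)
z=[.052,.07,.058,.075]+[.012]*4+[.18,.022]
A=np.r_[crop([(203,46),(351,108),(525,186),(695,254),(135,257),(217,318),(305,383),(400,453)],3.5,166,132),crop([(651,413),(281,200)],1.5625,0,0)]
B=np.r_[crop([(456,45),(438,155),(448,318),(430,463),(228,121),(197,195),(164,276),(127,364)],4.5,200,140),crop([(348,415),(479,196)],1.5625,0,0)]
a=px("scene",A,z);b=px("side",B,z)
print(np.c_[a,b,a-b]);print((a+b)/2)
m=((a+b)/2)[4:8];print(np.diff(m,axis=0),np.linalg.norm(np.diff(m,axis=0),axis=1))
E
```

```text
[[ 0.4518 -0.1878  0.4515 -0.1887  0.0003  0.0009]
 [ 0.4578 -0.0496  0.457  -0.051   0.0009  0.0014]
 [ 0.4433  0.0845  0.4409  0.0835  0.0024  0.0011]
 [ 0.4464  0.2102  0.4444  0.2087  0.002   0.0015]
 [ 0.6158 -0.1263  0.6157 -0.1279  0.0002  0.0016]
 [ 0.6256 -0.0469  0.6261 -0.0486 -0.0004  0.0017]
 [ 0.6352  0.0324  0.6359  0.0308 -0.0006  0.0016]
 [ 0.6448  0.1121  0.6464  0.1097 -0.0016  0.0024]
 [ 0.6029  0.3608  0.5963  0.364   0.0065 -0.0032]
 [ 0.4426 -0.3559  0.4393 -0.366   0.0033  0.0101]]
[[ 0.4516 -0.1883]
 [ 0.4574 -0.0503]
 [ 0.4421  0.084 ]
 [ 0.4454  0.2095]
 [ 0.6158 -0.1271]
 [ 0.6258 -0.0478]
 [ 0.6355  0.0316]
 [ 0.6456  0.1109]
 [ 0.5996  0.3624]
 [ 0.441  -0.3609]]
[[0.0101 0.0793]
 [0.0097 0.0793]
 [0.01   0.0794]] [0.0799 0.0799 0.08  ]
```

Emit:
jog_arm(increments=[1,0,0,0,0,0,-0.1416,1,0,0,0,0,0,-0.1416,1,0,0,0,0,0,-0.1416,1,0,0,0,0,0,-0.1416,1,0,0,0,0,0,-0.1416,1,0,0,0,0,0,-0.1416,1,0,0,0,0,0,-0.1416,1,0,0,0,0,0,-0.1416,1,16,13,3,0,0,0,1,32,26,6,0,0,0,1,32,26,6,0,0,0,1,32,26,6,0,0,0,1,32,26,6,0,0,0,1,32,26,6,0,0,0,1,32,26,6,0,0,0,1,32,26,6,0,0,0,1,32,26,6,0,0,0,1,32,26,6,0,0,0,1,33,26,6,0,0,0,1,16,13,3,0,0,0], squeeze=50)

```text
t: 2.1
tool_pos: [0.4834, -0.1581, 0.1642]
tool_rot: [[0.121, 0.993, -0.001], [0.993, -0.121, 0.001], [0.001, -0.001, -1.0]]
ft_force: [-1.2, 0.5, 0.6]
opening: 0.0854
grip_force: 0.0
```

```bash
cat >> h.py <<'E'
P=dict(b=(.4516,-.1883),c=(.4574,-.0503),d=(.4421,.084),a=(.4454,.2095),
       ra=(.6158,-.1271),rb=(.6258,-.0478),rc=(.6355,.0316),rd=(.6456,.1109))
def go(*names):
    """tool-frame shifts (mm) from the measured TCP to each named point"""
    s=arm.observe();R=s["tool_rot"];p=s["tool_pos"]
    print("t",s["t"],"TCP",p.round(4),"heading err deg",np.degrees(np.arctan2(R[1,0],R[0,0])).round(2)-82.86)
    for n in names:print(n,((R[:2,:2].T@(np.array(P[n])-p[:2]))*1000).round(1))
def wrist(f):
    s=arm.observe();img=arm.grab_frame("wrist");cv2.imwrite("pics/"+f+".png",img[:,:,::-1])
    T=np.eye(4);T[:3,:3]=s["tool_rot"];T[:3,3]=s["tool_pos"]
    T=T@arm.get_calibration("wrist")["hand_eye"];np.save(f+"_T.npy",T)
E
python3 - <<'E'
from h import *
go("b","c");wrist("w1")
E
```

```text
t 2.1 TCP [ 0.4834 -0.1581  0.1642] heading err deg 0.20999999999999375
b [-33.8 -27.9]
c [103.9 -38.8]
```

View pics/w1.png

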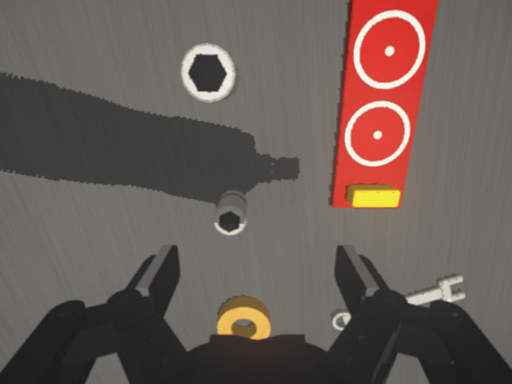

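The wrist view shows b's top at (230,221), c's top at (208,73), and ring dots at (377,135) and (390,51).

```bash
python3 - <<'E'
from h import *
print(px("wrist",[(230,221),(208,73),(377,135),(390,51)],[.052,.07,.012,.012],np.load("w1_T.npy")).round(4))
print([P[k] for k in("b","c","ra","rb")])
E
```

```text
[[ 0.4517 -0.1915]
 [ 0.4571 -0.0527]
 [ 0.6157 -0.1291]
 [ 0.6266 -0.0494]]
[(0.4516, -0.1883), (0.4574, -0.0503), (0.6158, -0.1271), (0.6258, -0.0478)]
```

Emit:
jog_arm(increments=[1,-12,-9,20,0,0,0,1,-12,-9,30,0,0,0,1,-12,-9,24,0,0,0,1,0,0,0,0,0,0,1,0,0,0,0,0,0])

```text
t: 2.65
tool_pos: [0.4503, -0.1932, 0.0914]
tool_rot: [[0.125, 0.992, -0.001], [0.992, -0.125, 0.001], [0.001, -0.001, -1.0]]
ft_force: [-0.3, -1.1, -0.1]
opening: 0.0853
grip_force: 0.0
```

```bash
sed -i 's/^def go/for k in P:P[k]=(P[k][0],P[k][1]-.002)\ndef go/' h.py; python3 -c "
from h import *
go('b')"
```

```text
t 2.65 TCP [ 0.4503 -0.1932  0.0914] heading err deg -0.030000000000001137
b [3.  0.9]
```

Emit:
jog_arm(increments=[1,1,0.5,20,0,0,0,1,2,0.5,30,0,0,0,1,0,0,20,0,0,0,1,0,0,8,0,0,0,1,0,0,0,0,0,0,-1,0,0,0,0,0,0,-1,0,0,0,0,0,0,-1,0,0,0,0,0,0,-1,0,0,0,0,0,0,-1,0,0,0,0,0,0,-1,0,0,0,0,0,0,-1,0,0,0,0,0,0,-1,0,0,0,0,0,0])

```text
t: 3.95
tool_pos: [0.4524, -0.1905, 0.0143]
tool_rot: [[0.124, 0.992, 0.001], [0.992, -0.124, -0.001], [-0.0, 0.001, -1.0]]
ft_force: [-0.8, 1.6, 5.4]
opening: 0.033
grip_force: 49.4
```

```bash
python3 -c "
from h import *
go('b','rb')"
```

```text
t 3.95 TCP [ 0.4524 -0.1905  0.0143] heading err deg 0.010000000000005116
b [ 0.1 -0.8]
rb [161.2 154.6]
```

Emit:
jog_arm(increments=[-1,0,0,-15,0,0,0,-1,0,0,-30,0,0,0,-1,11,11,-15,0,0,0,-1,23,22,0,0,0,0,-1,23,22,0,0,0,0,-1,23,22,0,0,0,0,-1,23,22,0,0,0,0,-1,23,22,0,0,0,0,-1,23,22,0,0,0,0,-1,12,11,0,0,0,0,-1,0,0,0,0,0,0,-1,0,0,0,0,0,0,-1,0,0,0,0,0,0])

```text
t: 5.25
tool_pos: [0.6235, -0.0503, 0.0729]
tool_rot: [[0.125, 0.992, -0.002], [0.992, -0.125, -0.0], [-0.0, -0.002, -1.0]]
ft_force: [0.9, -0.9, -2.7]
opening: 0.0327
grip_force: 50.1
```

```bash
python3 -c "
from h import *
go('rb')
wrist('w2')"
```

```text
t 5.25 TCP [ 0.6235 -0.0503  0.0729] heading err deg -0.030000000000001137
rb [0.8 2.2]
```

View pics/w2.png

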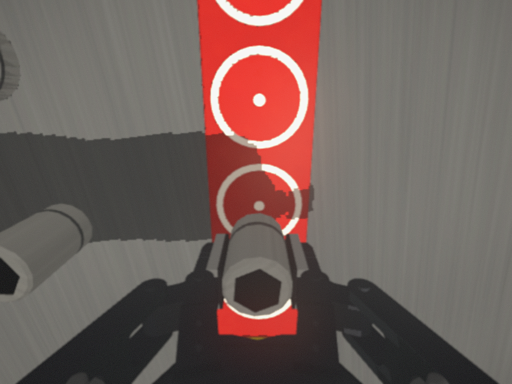

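The wrist view shows the socket upright in the grip over a ring; further dots at (259,206) and (259,100).

```bash
python3 - <<'E'
from h import *
print(px("wrist",[(259,206),(259,100),(259,-2),(259,315)],.012,np.load("w2_T.npy")).round(4))
print(P)
E
```

```text
[[ 0.6255 -0.0499]
 [ 0.6354  0.0303]
 [ 0.6429  0.0912]
 [ 0.612  -0.159 ]]
{'b': (0.4516, -0.1903), 'c': (0.4574, -0.0523), 'd': (0.4421, 0.082), 'a': (0.4454, 0.2075), 'ra': (0.6158, -0.1291), 'rb': (0.6258, -0.049800000000000004), 'rc': (0.6355, 0.0296), 'rd': (0.6456, 0.1089)}
```

Emit:
jog_arm(increments=[-1,0.7,2,15,0,0,0,-1,0,0,19,0,0,0,-1,0,0,8,0,0,0,-1,0,0,2,0,0,0,-1,0,0,0,0,0,0,-1,0,0,0,0,0,0])

```text
t: 5.9
tool_pos: [0.6274, -0.0493, 0.0299]
tool_rot: [[0.124, 0.992, 0.001], [0.992, -0.124, -0.0], [0.0, 0.001, -1.0]]
ft_force: [-1.1, -0.6, -1.5]
opening: 0.033
grip_force: 50.2
```

```bash
python3 -c "
from h import *
go('rb')"
```

```text
t 5.9 TCP [ 0.6274 -0.0493  0.0299] heading err deg 0.01999999999999602
rb [-0.7 -1.5]
```

Emit:
jog_arm(increments=[-1,-0.3,-0.6,1,0,0,0,-1,0,0,0.8,0,0,0,-1,0,0,0,0,0,0])

```text
t: 6.2
tool_pos: [0.6263, -0.0493, 0.0278]
tool_rot: [[0.124, 0.992, 0.0], [0.992, -0.124, 0.0], [0.0, 0.0, -1.0]]
ft_force: [-0.1, 0.0, -2.2]
opening: 0.0325
grip_force: 50.2
```

Emit:
jog_arm(increments=[-1,0,0,1,0,0,0,1,0,0,0,0,0,0,1,0,0,0,0,0,0,1,0,0,0,0,0,0,1,0,0,0,0,0,0,1,0,0,-15,0,0,0,1,0,0,-35,0,0,0,1,0,0,-35,0,0,0,1,15,-13,-15,0,0,0,1,29,-26,0,0,0,0,1,29,-26,0,0,0,0,1,29,-26,0,0,0,0,1,29,-26,0,0,0,0,1,29,-26,0,0,0,0,1,29,-26,0,0,0,0,1,29,-26,0,0,0,0,1,15,-15,0,0,0,0,1,0,0,0,0,0,0,1,0,0,0,0,0,0])

```text
t: 8.1
tool_pos: [0.4468, 0.2081, 0.1268]
tool_rot: [[0.123, 0.992, 0.001], [0.992, -0.123, -0.0], [-0.0, 0.001, -1.0]]
ft_force: [0.2, -0.5, -0.8]
opening: 0.0856
grip_force: 0.0
```

```bash
python3 -c "
from h import *
go('a')
wrist('w3')"
```

```text
t 8.1 TCP [0.4468 0.2081 0.1268] heading err deg 0.09999999999999432
a [-0.8 -1.3]
```

View pics/w3.png

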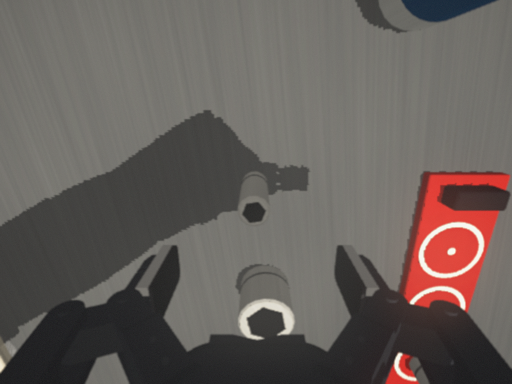

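Socket a's top is at (253,211), d's top at about (267,320), and the far ring dot at (452,251).

```bash
python3 - <<'E'
from h import *
print(px("wrist",[(253,211),(267,320),(452,251)],[.075,.058,.012],np.load("w3_T.npy")).round(4));print(P['a'],P['d'],P['rd'])
E
```

```text
[[0.4442 0.2086]
 [0.4418 0.0848]
 [0.6469 0.1087]]
(0.4454, 0.2075) (0.4421, 0.082) (0.6456, 0.1089)
```

Emit:
jog_arm(increments=[1,0,-1,20,0,0,0,1,0,-1,35,0,0,0,1,0,0,35,0,0,0,1,0,0,15,0,0,0,1,0,0,5,0,0,0,1,0,0,0,0,0,0,-1,0,0,0,0,0,0,-1,0,0,0,0,0,0,-1,0,0,0,0,0,0,-1,0,0,0,0,0,0,-1,0,0,0,0,0,0,-1,0,0,0,0,0,0,-1,0,0,0,0,0,0,-1,0,0,0,0,0,0,-1,0,0,0,0,0,0])

```text
t: 9.65
tool_pos: [0.445, 0.2084, 0.0173]
tool_rot: [[0.124, 0.992, 0.001], [0.992, -0.124, 0.001], [0.001, 0.001, -1.0]]
ft_force: [-1.7, -0.6, 5.8]
opening: 0.0249
grip_force: 49.2
```

```bash
python3 -c "
from h import *
go('a','ra')"
```

```text
t 9.65 TCP [0.445  0.2084 0.0173] heading err deg 0.04000000000000625
a [-0.9  0.5]
ra [-313.8  211.2]
```

Emit:
jog_arm(increments=[-1,0,0,-15,0,0,0,-1,0,0,-35,0,0,0,-1,0,0,-35,0,0,0,-1,-15,10,-10,0,0,0,-1,-31.4,21.1,0,0,0,0,-1,-31.4,21.1,0,0,0,0,-1,-31.4,21.1,0,0,0,0,-1,-31.4,21.1,0,0,0,0,-1,-31.4,21.1,0,0,0,0,-1,-31.4,21.1,0,0,0,0,-1,-31.4,21.1,0,0,0,0,-1,-31.4,21.1,0,0,0,0,-1,-31.4,21.1,0,0,0,0,-1,-16,11,0,0,0,0,-1,0,0,0,0,0,0,-1,0,0,0,0,0,0,-1,0,0,0,0,0,0])

```text
t: 11.35
tool_pos: [0.6143, -0.1282, 0.1109]
tool_rot: [[0.123, 0.992, -0.002], [0.992, -0.123, 0.001], [0.0, -0.002, -1.0]]
ft_force: [-0.7, 0.6, -2.2]
opening: 0.0249
grip_force: 49.4
```

```bash
python3 -c "
from h import *
go('ra')
wrist('w4')"
```

```text
t 11.35 TCP [ 0.6143 -0.1282  0.1109] heading err deg 0.0799999999999983
ra [-0.7  1.6]
```

View pics/w4.png

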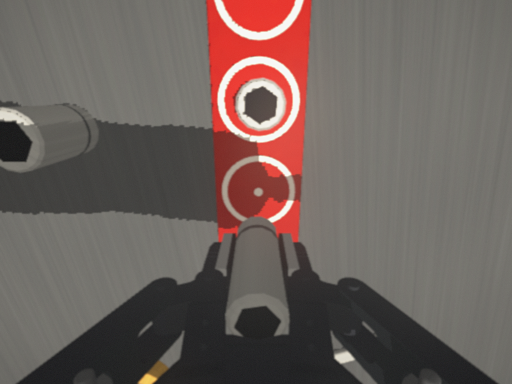

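b stands inside the second ring (top at (262,104)); the first ring's dot is at (258,192), socket a held upright.

```bash
python3 - <<'E'
from h import *
T=np.load("w4_T.npy")
print(px("wrist",[(258.3,191.5),(262,104)],[.012,.064],T).round(4));print(P['ra'],P['rb'])
E
```

```text
[[ 0.6156 -0.1287]
 [ 0.6276 -0.0501]]
(0.6158, -0.1291) (0.6258, -0.049800000000000004)
```

Emit:
jog_arm(increments=[-1,-0.3,1.4,15,0,0,0,-1,0,0,30,0,0,0,-1,0,0,20,0,0,0,-1,0,0,10,0,0,0,-1,0,0,4,0,0,0,-1,0,0,1.5,0,0,0,-1,0,0,0,0,0,0])

```text
t: 12.1
tool_pos: [0.6173, -0.1296, 0.0321]
tool_rot: [[0.123, 0.992, 0.002], [0.992, -0.123, -0.0], [-0.0, 0.002, -1.0]]
ft_force: [-0.0, -0.6, -1.4]
opening: 0.0251
grip_force: 49.4
```

Emit:
jog_arm(increments=[-1,0,-0.5,1.2,0,0,0,-1,0,0,0.6,0,0,0,-1,0,0,0,0,0,0])

```text
t: 12.4
tool_pos: [0.6162, -0.1297, 0.0297]
tool_rot: [[0.124, 0.992, 0.001], [0.992, -0.124, -0.0], [-0.0, 0.001, -1.0]]
ft_force: [-0.4, 0.3, -2.1]
opening: 0.0247
grip_force: 49.4
```

Emit:
jog_arm(increments=[-1,0,0,0.6,0,0,0,1,0,0,0,0,0,0,1,0,0,0,0,0,0,1,0,0,0,0,0,0,1,0,0,0,0,0,0,1,0,0,-15,0,0,0,1,0,0,-35,0,0,0,1,0,0,-35,0,0,0,1,5,-14,-10,0,0,0,1,9.4,-28,0,0,0,0,1,9.4,-28,0,0,0,0,1,9.4,-28,0,0,0,0,1,9.4,-28,0,0,0,0,1,9.4,-28,0,0,0,0,1,4.6,-13,0,0,0,0,1,0,0,0,0,0,0,1,0,0,0,0,0,0])

```text
t: 14.1
tool_pos: [0.4581, -0.0529, 0.1241]
tool_rot: [[0.124, 0.992, 0.002], [0.992, -0.124, -0.0], [-0.0, 0.002, -1.0]]
ft_force: [0.1, -0.3, 0.5]
opening: 0.0855
grip_force: 0.0
```

```bash
python3 -c "
from h import *
go('c')
wrist('w5')"
```

```text
t 14.1 TCP [ 0.4581 -0.0529  0.1241] heading err deg 0.04000000000000625
c [ 0.5 -0.8]
```

View pics/w5.png

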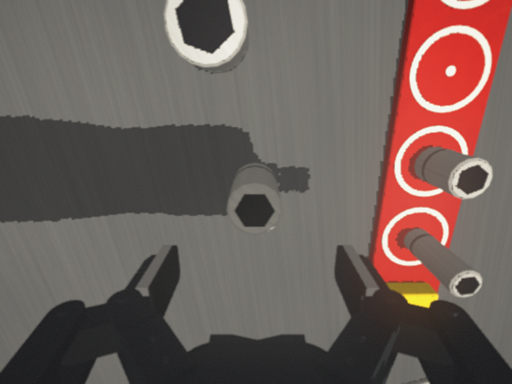

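a and b stand upright in the first two rings beside yellow; c's top is at (254,209), centred between the fingers; descending.

Emit:
jog_arm(increments=[1,0,-1,20,0,0,0,1,0,0,35,0,0,0,1,0,0,33,0,0,0,1,0,0,15,0,0,0,1,0,0,5,0,0,0,1,0,0,0,0,0,0,-1,0,0,0,0,0,0,-1,0,0,0,0,0,0,-1,0,0,0,0,0,0,-1,0,0,0,0,0,0,-1,0,0,0,0,0,0,-1,0,0,0,0,0,0,-1,0,0,0,0,0,0,-1,0,0,0,0,0,0])

```text
t: 15.55
tool_pos: [0.4571, -0.0528, 0.0168]
tool_rot: [[0.124, 0.992, 0.002], [0.992, -0.124, -0.0], [-0.0, 0.002, -1.0]]
ft_force: [-1.2, -0.4, 6.4]
opening: 0.0434
grip_force: 50.4
```

```bash
python3 -c "
from h import *
go('c','rc')"
```

```text
t 15.55 TCP [ 0.4571 -0.0528  0.0168] heading err deg 0.01999999999999602
c [0.5 0.3]
rc [103.8 166.8]
```

Emit:
jog_arm(increments=[-1,0,0,-15,0,0,0,-1,0,0,-35,0,0,0,-1,0,0,-25,0,0,0,-1,7,11,-10,0,0,0,-1,15,24,0,0,0,0,-1,15,24,0,0,0,0,-1,15,24,0,0,0,0,-1,15,24,0,0,0,0,-1,15,24,0,0,0,0,-1,15,25,0,0,0,0,-1,7,11,0,0,0,0,-1,0,0,0,0,0,0,-1,0,0,0,0,0,0,-1,0,0,0,0,0,0])

```text
t: 16.95
tool_pos: [0.6335, 0.0295, 0.1]
tool_rot: [[0.124, 0.992, -0.002], [0.992, -0.124, -0.0], [-0.001, -0.002, -1.0]]
ft_force: [0.5, 0.4, -3.5]
opening: 0.0429
grip_force: 52.0
```

```bash
python3 -c "
from h import *
go('rc')
wrist('w6')"
```

```text
t 16.95 TCP [0.6335 0.0295 0.1   ] heading err deg 0.0
rc [0.4 2. ]
```

View pics/w6.png

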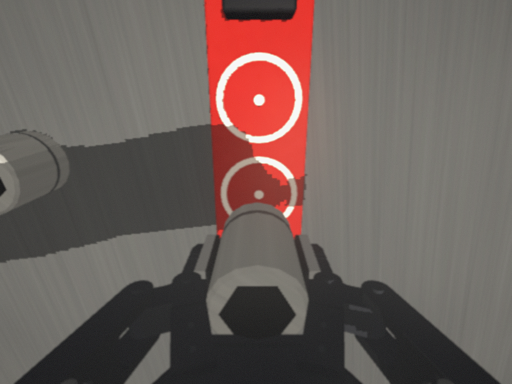

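The third ring's dot is at (259,195), just below socket c, which is upright; lowering.

Emit:
jog_arm(increments=[-1,0.4,1.5,15,0,0,0,-1,0,0,30,0,0,0,-1,0,0,16,0,0,0,-1,0,0,7,0,0,0,-1,0,0,2,0,0,0,-1,0,0,0,0,0,0])

```text
t: 17.6
tool_pos: [0.6367, 0.0299, 0.0313]
tool_rot: [[0.124, 0.992, 0.001], [0.992, -0.124, 0.0], [0.0, 0.001, -1.0]]
ft_force: [0.5, -0.9, -2.3]
opening: 0.0432
grip_force: 52.0
```

Emit:
jog_arm(increments=[-1,0,-0.5,1,0,0,0,-1,0,0,0.6,0,0,0,-1,0,0,0,0,0,0])

```text
t: 17.9
tool_pos: [0.6363, 0.0302, 0.0297]
tool_rot: [[0.124, 0.992, 0.001], [0.992, -0.124, 0.0], [0.0, 0.001, -1.0]]
ft_force: [0.5, 0.0, -3.7]
opening: 0.0429
grip_force: 52.0
```

Emit:
jog_arm(increments=[-1,0,0,0.6,0,0,0,1,0,0,0,0,0,0,1,0,0,0,0,0,0,1,0,0,0,0,0,0,1,0,0,0,0,0,0,1,0,0,-15,0,0,0,1,0,0,-35,0,0,0,1,0,0,-35,0,0,0,1,2,-14,-10,0,0,0,1,4,-28,0,0,0,0,1,4,-28,0,0,0,0,1,4,-28,0,0,0,0,1,4,-28,0,0,0,0,1,4,-28,0,0,0,0,1,4,-28,0,0,0,0,1,2,-17,0,0,0,0,1,0,0,0,0,0,0,1,0,0,0,0,0,0])

```text
t: 19.7
tool_pos: [0.4426, 0.0828, 0.124]
tool_rot: [[0.123, 0.992, 0.002], [0.992, -0.123, 0.0], [0.0, 0.002, -1.0]]
ft_force: [1.2, -0.4, 0.3]
opening: 0.0853
grip_force: 0.0
```

```bash
python3 -c "
from h import *
go('d')
wrist('w7')"
```

```text
t 19.7 TCP [0.4426 0.0828 0.124 ] heading err deg 0.04999999999999716
d [-0.8 -0.4]
```

View pics/w7.png

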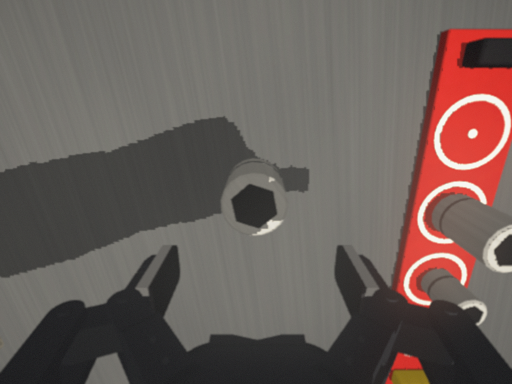

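d's top is at (254,205), centred; c stands in the third ring. Descending on d.

Emit:
jog_arm(increments=[1,0,-0.8,20,0,0,0,1,0,0,35,0,0,0,1,0,0,35,0,0,0,1,0,0,15,0,0,0,1,0,0,5,0,0,0,1,0,0,0,0,0,0,-1,0,0,0,0,0,0,-1,0,0,0,0,0,0,-1,0,0,0,0,0,0,-1,0,0,0,0,0,0,-1,0,0,0,0,0,0,-1,0,0,0,0,0,0,-1,0,0,0,0,0,0])

```text
t: 21.05
tool_pos: [0.4417, 0.083, 0.0148]
tool_rot: [[0.124, 0.992, 0.002], [0.992, -0.124, 0.001], [0.001, 0.002, -1.0]]
ft_force: [-1.2, 1.4, 4.8]
opening: 0.0552
grip_force: 52.5
```

```bash
python3 -c "
from h import *
go('d','rd')"
```

```text
t 21.05 TCP [0.4417 0.083  0.0148] heading err deg 0.030000000000001137
d [-0.9  0.5]
rd [ 51.  199.1]
```

Emit:
jog_arm(increments=[-1,0,0,-15,0,0,0,-1,0,0,-35,0,0,0,-1,0,0,-35,0,0,0,-1,3.5,14,-10,0,0,0,-1,7.3,28.5,0,0,0,0,-1,7.3,28.5,0,0,0,0,-1,7.3,28.5,0,0,0,0,-1,7.3,28.5,0,0,0,0,-1,7.3,28.5,0,0,0,0,-1,7.3,28.5,0,0,0,0,-1,3.5,14,0,0,0,0,-1,0,0,0,0,0,0,-1,0,0,0,0,0,0,-1,0,0,0,0,0,0])

```text
t: 22.45
tool_pos: [0.6433, 0.1082, 0.1078]
tool_rot: [[0.124, 0.992, -0.002], [0.992, -0.124, -0.0], [-0.001, -0.002, -1.0]]
ft_force: [0.6, 0.2, -5.0]
opening: 0.055
grip_force: 55.4
```

```bash
python3 -c "
from h import *
go('rd')
wrist('w8')"
```

```text
t 22.45 TCP [0.6433 0.1082 0.1078] heading err deg 0.030000000000001137
rd [1.  2.1]
```

View pics/w8.png

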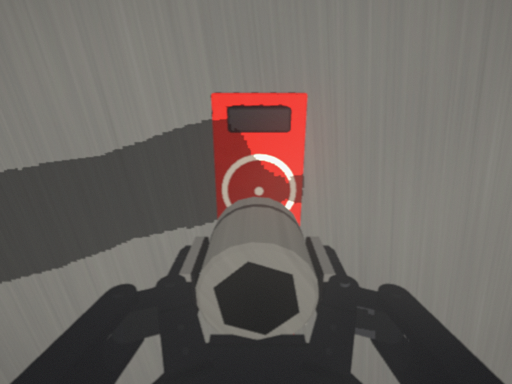

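The fourth ring's dot is at (259,191) with socket d just above it; lowering.

Emit:
jog_arm(increments=[-1,0.8,1.5,15,0,0,0,-1,0,0,30,0,0,0,-1,0,0,23,0,0,0,-1,0,0,10,0,0,0,-1,0,0,2.5,0,0,0,-1,0,0,0,0,0,0])

```text
t: 23.1
tool_pos: [0.6466, 0.1091, 0.0279]
tool_rot: [[0.124, 0.992, 0.0], [0.992, -0.124, 0.0], [0.0, 0.0, -1.0]]
ft_force: [0.4, -0.2, -5.3]
opening: 0.0549
grip_force: 55.6
```

```bash
python3 -c "
from h import *
go('rd')"
```

```text
t 23.1 TCP [0.6466 0.1091 0.0279] heading err deg 0.030000000000001137
rd [-0.3 -1. ]
```

Lower the last millimetre, release, rise and clear sideways for a final look.

Emit:
jog_arm(increments=[-1,0,-0.5,0.6,0,0,0,-1,0,0,0.6,0,0,0,1,0,0,0,0,0,0,1,0,0,0,0,0,0,1,0,0,0,0,0,0,1,0,0,0,0,0,0,1,0,0,-15,0,0,0,1,0,0,-35,0,0,0,1,0,0,-35,0,0,0,1,0,-15,-20,0,0,0,1,0,-35,-20,0,0,0,1,0,-35,0,0,0,0,1,0,-35,0,0,0,0,1,0,-35,0,0,0,0,1,0,-35,0,0,0,0,1,0,-15,0,0,0,0,1,0,0,0,0,0,0,1,0,0,0,0,0,0])

```text
t: 24.9
tool_pos: [0.4434, 0.1348, 0.1525]
tool_rot: [[0.124, 0.992, 0.002], [0.992, -0.124, 0.001], [0.001, 0.002, -1.0]]
ft_force: [0.4, 0.1, -0.1]
opening: 0.0853
grip_force: 0.0
```

```bash
python3 - <<'E'
from h import *
f=arm.grab_frame("scene");g=arm.grab_frame("side")
a=cv2.resize(f[132:302,166:332,::-1],None,fx=3.5,fy=3.5,interpolation=cv2.INTER_CUBIC)[:585]
b=cv2.resize(g[140:270,200:248,::-1],None,fx=4.5,fy=4.5,interpolation=cv2.INTER_CUBIC)[:585]
cv2.imwrite("pics/fin.png",np.hstack([a,b]));print(a.shape,b.shape)
E
```

```text
(585, 581, 3) (585, 216, 3)
```

View pics/fin.png

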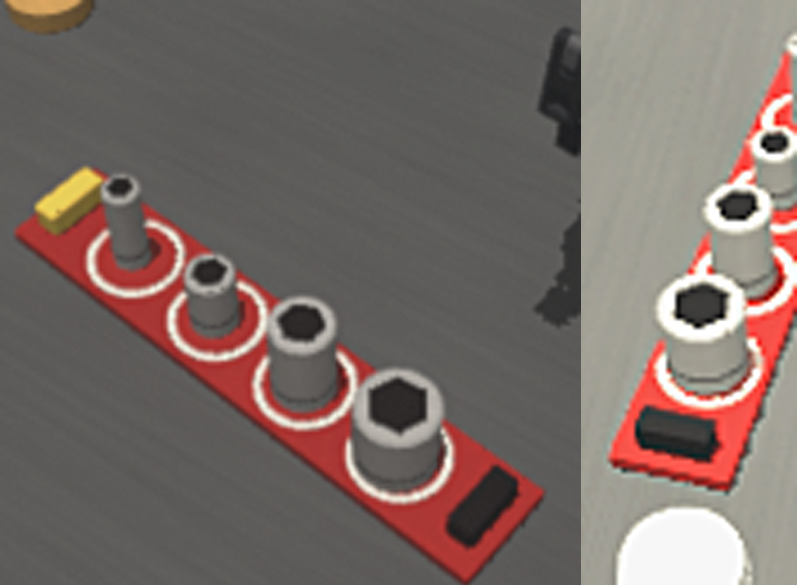

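All four stand upright in order; tops in the scene part: a(121,187), b(209,271), c(302,323), d(398,405); side part: b(193,143), c(157,207), d(120,306).

```bash
python3 - <<'E'
from h import *
r=crop([(135,257),(217,318),(305,383),(400,453)],3.5,166,132)
s=crop([(121,187),(209,271),(302,323),(398,405)],3.5,166,132);z=np.array([.087,.064,.082,.070])
print(((px("scene",s,z)-px("scene",r,.012))*1000).round(1))
r=crop([(197,195),(164,276),(127,364)],4.5,200,140);s=crop([(193,143),(157,207),(120,306)],4.5,200,140)
print(((px("side",s,z[1:])-px("side",r,.012))*1000).round(1))
E
```

```text
[[ 0.1 -0.9]
 [ 0.5 -1.7]
 [ 1.3  0.4]
 [ 2.2 -2.1]]
[[ 0.5  0.3]
 [ 0.3  1.8]
 [ 0.3 -0.3]]
```

Each socket is within about 2 mm of its ring centre, which is close to the measuring accuracy, and the gripper touches nothing; handing in.

```bash
python3 -c "
from cell import arm
print(arm.finish_job())"
```

```text
the job is handed in; nothing more can be done
None
```

The four sockets stand upright on the rail in order of diameter (narrowest next to yellow, widest next to black), each measured within about 3 mm of its ring centre; the arm never went near the spray can, bearing or wrench, and I handed the job in at about 25 s.

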